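# Clear and zero the torque tester

### The arm

A 6-joint arm with a two-finger parallel gripper is mounted at the origin on the work surface. World frame = base frame: x ahead of the robot, y to its left, z up, the work surface at z = 0. Lengths are in mm, angles in rad, forces in N, time in s.
With the tool pointing down it reaches from about 375 to 925 mm from the base axis. Payload 5.7 kg.
Tool frame: the origin (TCP) lies midway between the tips of the shut fingers; the grasp point (between the pads) lies 19 mm behind it; z points along the fingers, y is the direction in which the jaws open and shut (so a half turn about z gives the same grasp; the last joint's range is limited). The gripper opens to 85 mm and grips with 20 to 120 N. Pads are 22 mm wide; open, the fingers measure 114 mm over their backs; the gripper's body (76 mm by 85 mm) begins 54 mm behind the grasp point. The pads swing forward as they close: fully open they stand 13 mm farther back than shut.
Start: joints at [1.191, 0.359, 1.51, -0, 1.272, -0.115], TCP at [157.024, 579.057, 231.267] pointing down, gripper open.
Joint ranges: [-2.97, 2.97], [-1.01, 2.36], [0.21, 2.38], [-0.96, 4.11], [0.2, 2.71], [-2.98, 2.98]. Speed limits (rad/s): [2.39, 2.39, 3.14, 3.14, 3.14, 3.14].

### API

Orientations are given as a unit quaternion [w, x, y, z].
In Python, from station import read_state, get_image, camera_params, finish_job, find_in, pinpoint gives the robot as it stands.
- The arm moves only by the tool drive_tool, never from a script. Its argument "rows" is text: rows parted by semicolons, each of 7 numbers parted by spaces: the closure, from 0 (fully open) to 1 (shut), then the shift along the tool's x, y, z in m, then the turn, a rotation vector about the tool's x, y, z in degrees. In form: gripper dx dy dz ax ay az; .... A call has 1 to 20 rows; each row shifts and turns the commanded pose from where the row before left it, along the tool's axes as they then stand; what a row does not reach is not made up. A row lasts 1/10 s, in which the tool goes at most 50 mm and 8.59 degrees, less where a joint would pass 70% of its speed; a pose out of reach is approached as far as the arm can. A call is refused whole if a number of a shift passes 0.05 or a number of a turn 8.59, either way. A call with a gripper value outside its range is refused whole. The fingers move at their own pace and stop on an object; the grip force is fixed at half the most. Time passes only in rows, so rows that do not move let the fingers close. It gives the time, the measured TCP pose, the force and the opening at its end, in the units of the state.
- read_state(): the state, without advancing time (a new reading comes with each control period).
- get_image(name): name is "side" or "top"; returns (picture, depth): 480x640x3 uint8, blue, green, red; 480x640 float32, mm along the optical axis (not along the pixel's ray), 0 where there is no reading.
- camera_params(name): a dict with "fx", "fy", "cx", "cy" (pixels), "k1" (the pictures are not rectified: a ray, as slopes to the right and down, at radius r is drawn at 1 + k1 r^2 times it, then the intrinsics apply), "world_from_camera" (4x4, takes a point from camera to world coordinates). Camera axes: x right, y down, z forward; pixel columns grow to the right and rows downward; lengths in mm; the calibration is good to about 2 mm. A picture is of the moment at which its call begins. camera_params takes no time and is no camera call.
- finish_job(): hands the job in, once; it reports no verdict.
Trained networks look in the newest picture that a camera, given by its name, has taken for a name from the list of things; names that differ only in an ending like _2 or _b are one class to them, and where a whole thing is asked for, a point or a joint stands for the part that bears it (a point fixed in the world has none). Each returns a list of dicts, best first, with "conf" (0 to 1); they miss things now and then, are a little off and sometimes report something else, mostly with a low value. They report only what shows in the picture. A call takes as long as a camera call. They do not tell look-alikes from the thing itself.
- find_in(camera, name): "at" ([x, y, z] in mm, in world coordinates, good to about 4 mm: the middle of the surface that is visible of it).
- pinpoint(camera, name): "at" ([x, y, z] in mm, in world coordinates, good to about 4 mm: a listed point, or the origin of a listed thing).
The state is a dict: "clock": time; "q": joint angles; "joint_vel": joint speeds; "joint_efforts": joint torques, N m; "tool_pos": TCP position; "eef_rot": TCP orientation; "contact_force": force on the tool from outside, world axes, zero at the start; "ft_torque": the same for the moment, N m; "width": finger opening in mm.
Only numpy, scipy, OpenCV 4.12 (cv2) and the standard library are available. Lean on these libraries where they do the work, as an engineer would, in place of code of your own. Each camera call takes 0.05 s, during which the arm holds its last target.

### The job

Get the torque tester ready for the next reading. First lift the torque driver off the dial and lay it in its cradle, handle in the wide fork and blade in the narrow fork; only then turn the red peak pointer anticlockwise until it is fully back against its zero stop, and leave it there. Do not disturb the other things on the bench.

Things in the scene. Friction and masses are not known exactly. Their poses are not given: they have to be found in the camera images.
- tester: Torque tester: heavy grey box fixed to the bench, 240 x 240 mm, flat top 60 mm above the bench with a white round dial, 218 mm across. Origin: middle of its underside; z up; its front (-x) roughly faces the robot. It stands left or right of the cradle. A steel drive socket, 30 mm across, 12 mm tall, stands on the top at x = y = 94 mm.
- dial_centre (a point): Middle of the dial on the tester's top face (60 mm above the bench), on the vertical axis of the red pointer; axes as the tester's. Pointer hub: red, 30 mm across; hub and arm stand from 6 to 30 mm above the dial.
- pointer (a joint): Angle (rad) of the red peak pointer, which is also its reset knob: 0 = against the zero stop, larger = clockwise seen from above, at most 3.9. In the tester's frame the arm points along direction angle -1.885 - value (from +x towards +y). It turns with light friction (about 1 N at 60 mm from the axis), has no spring and stays where it is left.
- pointer_tip (a point): Outer end of the red pointer's straight arm (12 mm thick), on its centre line, 90 mm from the axis and 18 mm above the dial; x points outwards along the arm, z up.
- zero_stop (a point): Foot, on the dial, of the zero stop: a dark steel post 10 mm across, 32 mm tall, 81 mm from the axis. The arm's anticlockwise flank meets it at value 0. A thin black needle on the dial marks zero beside it.
- driver: Torque driver: blue square handle with black bands, 110 x 28 x 28 mm, steel blade 10 mm across, 90 mm long, on its axis; 0.18 to 0.33 kg, balanced within 15 mm of the handle's middle. Origin: middle of the handle's underside; x along the blade, z up. It starts flat on the dial, on the robot's side of the hub, 75 mm from the axis, blade to the right, across the pointer's way to zero.
- driver_mid (a point): Middle of the driver's handle, on its axis (14 mm above its underside); axes as the driver's.
- driver_tip (a point): Free end of the driver's blade, on its axis, 145 mm from driver_mid.
- cradle: Driver cradle, fixed: yellow base 190 x 80 x 12 mm, two black upright forks 12 mm thick along x. Origin: middle of its underside; x runs from wide to narrow fork, z up. Wide fork at x = -67 mm: notch 35 mm wide, floor 76 mm above the bench. Narrow fork at x = 68 mm: notch 16 mm wide, floor 85 mm above the bench. Notch sides are straight for 16 mm, then flare; fork tops 33 mm above the floors.
- cradle_seat (a point): Where driver_mid lies when the driver rests level in the cradle: 90 mm above the bench, at x = -32 mm of the cradle's frame; x points towards the narrow fork (the way the blade must point), z up. The wide fork is 35 mm behind it along -x, the narrow fork 100 mm ahead.
- jar: Bystander, loose: a closed amber glass jar, 52 mm across, 60 mm tall, standing on the bench off the cradle's wide-fork end. Origin: middle of its underside.
- adapter: Bystander, loose: a small dark steel adapter, 32 mm across, 26 mm tall, standing on the tester's far right corner. Origin: middle of its underside.
- board: Bystander, loose: a green circuit board, 110 x 80 mm, up to 24 mm tall, lying flat. Origin: middle of its underside.
- reel: Bystander, loose: an orange reel, 68 mm across, 42 mm tall, standing on its flange. Origin: middle of its underside.
- mug: Bystander, loose: a blue mug, 80 mm across, 90 mm tall. Origin: middle of its underside.
- wrench: Bystander, loose: a steel wrench, 160 mm long, lying flat. Origin: about its middle.
There are look-alikes about, which are no part of the job. There is more than one size of the driver; the one meant has the size given above.

How it is judged:
By the outcome, as a careful person would: the job done as asked, in the order asked, and still so for the second after the job is handed in, with the robot touching nothing.
It also fails if it takes over 67 s, if anything falls off the work surface, if the arm or the gripper's body presses on something with over 40 N, if the wrist force passes 120 N, or if a joint passes its speed limit or range.

## Working session

There is one attempt and no reset: what is moved stays moved. The work goes in short steps, Python scripts to look and compute and a tool call to move; the robot and the scene stay as the last step left them, time stands still between calls to the robot, and variables do not carry over. Pictures are saved under pics/ and viewed, and the job is handed in when it is done.

Besides the shell and the picture viewer there is one more tool, called after "Request:" as name(argument=value, ...), one argument or row to a line, values as JSON. drive_tool: Moves the arm, as the interface text tells. Its arguments: {"type":"object","properties":{"rows":{"type":"string"}},"required":["rows"]}

```bash
mkdir -p pics; ls
python3 - <<'E'
from station import *
import cv2
s=read_state(); print({k:(v if not hasattr(v,'tolist') else v.tolist()) for k,v in s.items()})
for c in ("top","side"):
    p,d=get_image(c); cv2.imwrite(f"pics/{c}0.png",p)
    import numpy as np; np.save(f"pics/{c}0.npy",d)
    print(c,camera_params(c))
E
```

```text
pics
{'clock': 0.0, 'q': [1.1909145329018136, 0.35951944266950703, 1.5114611940640823, -3.0685680122432394e-05, 1.2724996518462681, -0.1150487638956779], 'joint_vel': [0.001871247666487775, -0.0012892920676690308, -0.001268960564754447, 0.001288652336279573, 0.0004549619614292367, 7.94708338639661e-05], 'joint_efforts': [-0.0012825226440327242, -52.76061773300171, -27.862853407859802, -0.0005522806532098912, 0.013133855536580086, 1.561790611503966e-05], 'tool_pos': [156.77670113703454, 578.432400825707, 230.43405105452982], 'eef_rot': [-0.00021697107296226464, 0.13202534376285482, 0.9912458915920689, -0.0009186564635692223], 'contact_force': [0.12082546266038045, -0.5608143180689574, 0.024014198136828417], 'ft_torque': [0.023621641652713705, 0.001992583012389754, 0.004841922556853485], 'width': 85.62023710895605}
top {'fx': 504.82748117259075, 'fy': 504.82748117259075, 'cx': 311.937332372541, 'cy': 238.54620309627916, 'k1': -0.10730659754348686, 'world_from_camera': array([[ 5.68279317e-02, -9.78232616e-01,  1.99578393e-01,
         2.91461745e+02],
       [-9.98380986e-01, -5.61709329e-02,  8.95732152e-03,
         2.99777672e+00],
       [ 2.44816044e-03, -1.99764299e-01, -9.79840922e-01,
         1.21667126e+03],
       [ 0.00000000e+00,  0.00000000e+00,  0.00000000e+00,
         1.00000000e+00]])}
side {'fx': 564.8957259718005, 'fy': 564.8957259718005, 'cx': 318.8378358902816, 'cy': 246.31680933540292, 'k1': -0.09404822187925295, 'world_from_camera': array([[ 6.96524507e-01, -4.02910096e-01,  5.93731476e-01,
        -3.88980693e+02],
       [-7.17346032e-01, -3.72122741e-01,  5.89015565e-01,
        -8.92452353e+02],
       [-1.63793333e-02, -8.36174695e-01, -5.48218567e-01,
         9.12619542e+02],
       [ 0.00000000e+00,  0.00000000e+00,  0.00000000e+00,
         1.00000000e+00]])}
```

View pics/top0.png

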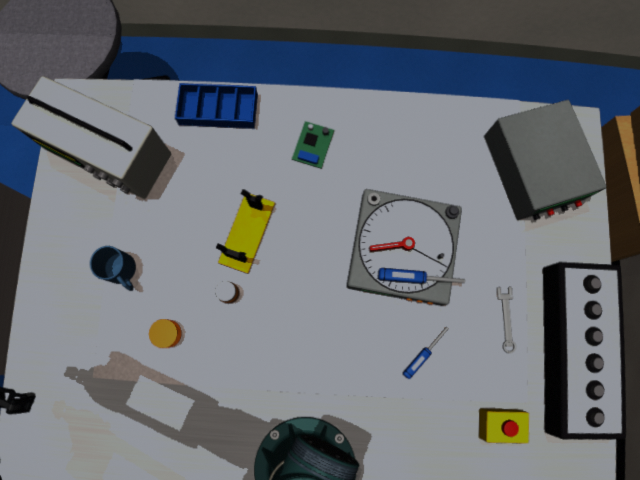

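View pics/side0.png

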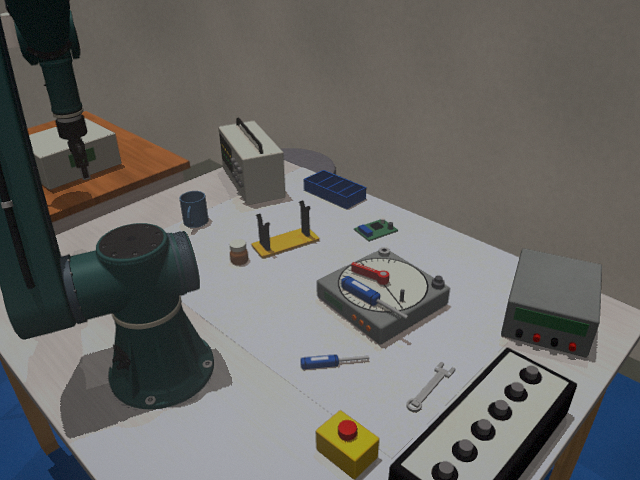

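```bash
cat > h.py <<'E'
import numpy as np, cv2
from station import *
def pix2world(c,u,v,depth=None,z=None):
    P=camera_params(c); K=np.array([[P['fx'],0,P['cx']],[0,P['fy'],P['cy']],[0,0,1]])
    xy=cv2.undistortPoints(np.array([[[u,v]]],float),K,np.array([P['k1'],0,0,0.]))[0,0]
    T=P['world_from_camera']; r=T[:3,:3]@np.array([xy[0],xy[1],1]); o=T[:3,3]
    if z is not None: return o+r*(z-o[2])/r[2]
    return o+r*depth
def world2pix(c,p):
    P=camera_params(c); T=np.linalg.inv(P['world_from_camera']); q=T[:3,:3]@np.array(p)+T[:3,3]
    x,y=q[0]/q[2],q[1]/q[2]; f=1+P['k1']*(x*x+y*y)
    return np.array([P['fx']*x*f+P['cx'],P['fy']*y*f+P['cy']])
E
python3 - <<'E'
from h import *
for c in ("top","side"):
    for n in ["tester","dial_centre","pointer_tip","zero_stop","driver","driver_mid","driver_tip","cradle","cradle_seat","jar","adapter"]:
        r=pinpoint(c,n)
        print(c,n,[(np.round(x['at'],0).tolist(),round(x['conf'],2),np.round(world2pix(c,x['at'])).tolist()) for x in r[:3]], list(r[0].keys()) if r else '')
print(read_state()['clock'])
p=cv2.imread('pics/top0.png'); cv2.imwrite('pics/crop_t.png',cv2.resize(p[180:320,330:480],None,fx=5,fy=4.2,interpolation=cv2.INTER_CUBIC))
cv2.imwrite('pics/crop_c.png',cv2.resize(p[180:310,200:300],None,fx=5,fy=4.5,interpolation=cv2.INTER_CUBIC))
E
```

```text
top tester [([525.0, -206.0, -0.0], 0.62, [401.0, 249.0])] ['at', 'conf']
top dial_centre [([392.0, 209.0, 1.0], 0.71, [228.0, 294.0]), ([526.0, -204.0, 60.0], 0.58, [405.0, 244.0]), ([782.0, 25.0, -3.0], 0.2, [313.0, 146.0])] ['at', 'conf']
top pointer_tip [([510.0, -115.0, 77.0], 0.83, [367.0, 248.0])] ['at', 'conf']
top zero_stop [([497.0, -289.0, 64.0], 0.65, [441.0, 258.0])] ['at', 'conf']
top driver [([252.0, -242.0, -6.0], 0.83, [412.0, 363.0]), ([446.0, -196.0, 61.0], 0.6, [400.0, 278.0])] ['at', 'conf']
top driver_mid [([251.0, -245.0, 10.0], 0.98, [415.0, 364.0]), ([451.0, -197.0, 72.0], 0.71, [402.0, 275.0]), ([511.0, 178.0, 92.0], 0.23, [239.0, 239.0])] ['at', 'conf']
top driver_tip [([336.0, -318.0, 11.0], 0.97, [446.0, 329.0]), ([444.0, -339.0, 70.0], 0.81, [463.0, 282.0]), ([364.0, -467.0, 0.0], 0.52, [506.0, 320.0])] ['at', 'conf']
top cradle [([437.0, 483.0, 5.0], 0.65, [119.0, 268.0]), ([542.0, 172.0, -1.0], 0.57, [248.0, 234.0])] ['at', 'conf']
top cradle_seat [([510.0, 181.0, 90.0], 0.66, [238.0, 239.0])] ['at', 'conf']
top jar [([393.0, 208.0, 2.0], 0.74, [228.0,
[... 510 characters left out ...]
, -248.0, -6.0], 0.93, [320.0, 366.0]), ([447.0, -200.0, 59.0], 0.9, [360.0, 295.0])] ['at', 'conf']
side driver_mid [([253.0, -245.0, 8.0], 0.85, [318.0, 361.0]), ([445.0, -196.0, 70.0], 0.71, [358.0, 291.0])] ['at', 'conf']
side driver_tip [([342.0, -320.0, 8.0], 0.88, [369.0, 357.0]), ([441.0, -340.0, 76.0], 0.6, [405.0, 317.0])] ['at', 'conf']
side cradle [([544.0, 172.0, -2.0], 0.58, [286.0, 244.0]), ([440.0, -341.0, 75.0], 0.43, [405.0, 317.0])] ['at', 'conf']
side cradle_seat [([516.0, 185.0, 90.0], 0.88, [274.0, 219.0])] ['at', 'conf']
side jar [([394.0, 205.0, -1.0], 0.95, [239.0, 260.0])] ['at', 'conf']
side adapter [([605.0, -312.0, 59.0], 0.66, [435.0, 286.0])] ['at', 'conf']
1.2
```

View pics/crop_t.png

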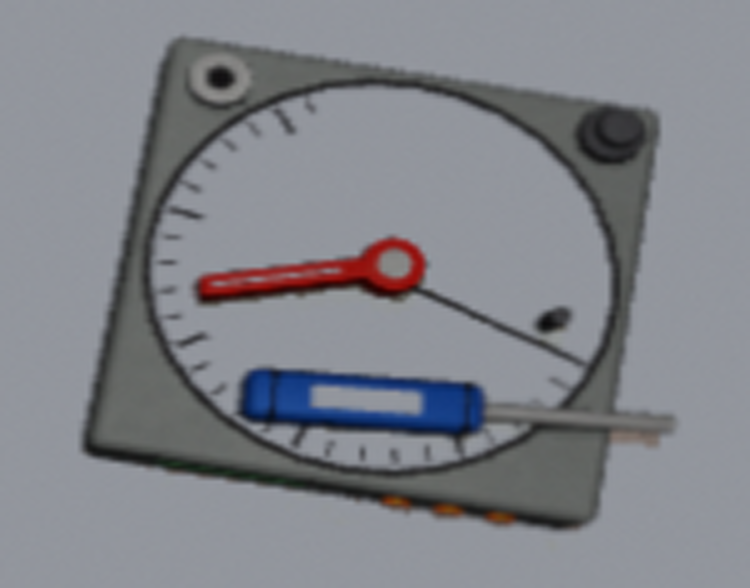

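View pics/crop_c.png

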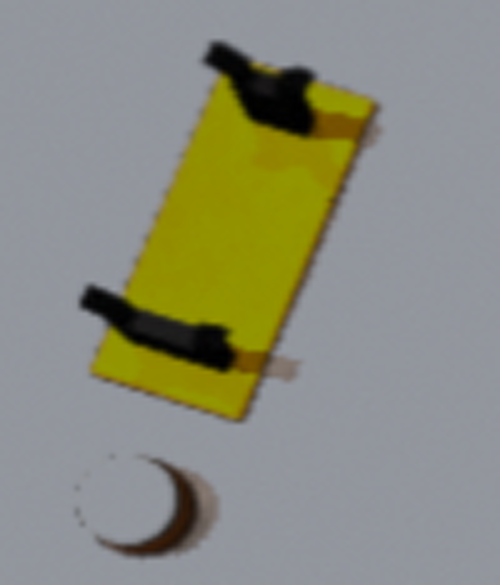

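```bash
cat >> h.py <<'E'
def cloud(c,p,d,mask):
    P=camera_params(c); K=np.array([[P['fx'],0,P['cx']],[0,P['fy'],P['cy']],[0,0,1]])
    v,u=np.nonzero(mask&(d>0)); 
    xy=cv2.undistortPoints(np.stack([u,v],-1).astype(float)[:,None],K,np.array([P['k1'],0,0,0.]))[:,0]
    z=d[v,u]; T=P['world_from_camera']
    return np.c_[xy*z[:,None],z]@T[:3,:3].T+T[:3,3],u,v
def rect(pts):
    (cx,cy),(w,h),a=cv2.minAreaRect(pts[:,:2].astype(np.float32))
    return np.round([cx,cy,w,h,a],1)
E
python3 - <<'E'
from h import *
for c in ("top","side"):
    p=cv2.imread(f'pics/{c}0.png'); d=np.load(f'pics/{c}0.npy'); hsv=cv2.cvtColor(p,cv2.COLOR_BGR2HSV)
    H,S,V=[hsv[...,i].astype(int) for i in range(3)]
    allp,u,v=cloud(c,p,d,np.ones(d.shape,bool))
    h,s,vv=H[v,u],S[v,u],V[v,u]
    def box(x0,x1,y0,y1,z0,z1): return (allp[:,0]>x0)&(allp[:,0]<x1)&(allp[:,1]>y0)&(allp[:,1]<y1)&(allp[:,2]>z0)&(allp[:,2]<z1)
    # handle top
    m=box(410,490,-270,-130,82,95)
    q=allp[m]; print(c,'handle',len(q),rect(q),np.median(q[:,2]), 'bluefrac',np.mean((h[m]>100)&(h[m]<130)&(s[m]>80)))
    # blade
    m=box(410,490,-350,-258,68,86); q=allp[m]; print(' blade',len(q),q.mean(0).round(1),np.polyfit(q[:,1],q[:,0],1).round(3), q[:,1].min(),np.percentile(q[:,2],[50,95]).round(1))
    # yellow base
    m=box(440,640,100,250,5,20)&(h>20)&(h<35)&(s>120); q=allp[m]; print(' base',len(q),rect(q),np.median(q[:,2]))
    # forks
    for nm,b in (('wide',(450,515,130,240)),('narrow',(560,640,110,230))):
        m=box(*b,25,130)&(vv<80); q=allp[m]; print(' fork',nm,len(q),q.mean(0).round(1),rect(q),q.min(0).round(),q.max(0).round())
    # tester top
    m=box(380,680,-360,-60,55,65); q=allp[m]; print(' tester',len(q),rect(q),np.median(q[:,2]))
    # hub, pointer red
    m=box(400,650,-320,-80,78,96)&((h<8)|(h>172))&(s>120); q=allp[m]; print(' red',len(q),rect(q),np.median(q[:,2]))
    m=box(470,530,-310,-260,75,100); q=allp[m]; print(' stop',len(q),q.mean(0).round(1) if len(q) else '',np.max(q[:,2]) if len(q) else '')
    m=box(360,430,170,240,50,70); q=allp[m]; print(' jar',len(q),rect(q),np.median(q[:,2]))
E
```

```text
top handle 564 [ 449.5 -202.4  123.7   28.5   88.7] 87.20383455586034 bluefrac 0.7925531914893617
 blade 156 [ 445.9 -298.1   77.5] [3.60000e-02 4.56521e+02] -341.14802640451364 [77.6 81.9]
 base 2001 [544.5 175.4  79.5 188.7  74.1] 11.787801788258776
 fork wide 222 [479.2 194.3  79. ] [480.8 193.9  70.2  12.7  74.1] [467. 160.  26.] [494. 228. 112.]
 fork narrow 215 [607.8 156.2  82.8] [610.2 156.1  49.3  12.8  72.3] [599. 132.  25.] [620. 181. 120.]
 tester 8401 [ 524.5 -206.1  240.5  241.3   82.3] 60.162775395692734
 red 264 [ 513.1 -171.2   27.9  103.4   17. ] 89.35697740083901
 stop 19 [ 499.5 -283.4   87.9] 93.4503254705744
 jar 331 [393.3 206.4  45.7  46.4  23.2] 59.38830991002078
side handle 334 [ 445.  -200.4  113.1   30.5   87.3] 86.3304232238151 bluefrac 0.7664670658682635
 blade 143 [ 442.2 -301.8   75.6] [1.80000e-02 4.47787e+02] -344.69354822251444 [75.9 79.8]
 base 670 [542.1 173.   87.5 188.1  75.1] 11.132192645873545
 fork wide 250 [474.2 186.2  67. ] [477.1 189.   70.4  15.7  73.3] [462. 155.  26.] [492. 223. 108.]
 fork narrow 218 [604.6 150.   74.2] [607.4 153.5  46.9  16.9  70.4] [592. 130.  25.] [622. 176. 118.]
 tester 4246 [ 520.6 -210.4  243.1  243.8   81.8] 59.2299627395339
 red 174 [ 519.  -174.    37.1  104.4    3.6] 87.84655835577553
 stop 27 [ 495.3 -288.1   85.7] 93.91543055820557
 jar 150 [391.4 202.4  53.2  42.7  29.1] 58.33760749020337
```

Request:
drive_tool(
  rows="0.35 -0.0369 -0.024 0 0 0 0;0.35 -0.0369 -0.024 0 0 0 0;0.35 -0.0369 -0.024 0 0 0 0;0.35 -0.0369 -0.024 0 0 0 0;0.35 -0.0369 -0.024 0 0 0 0;0.35 -0.0369 -0.024 0 0 0 0;0.35 -0.0369 -0.024 0 0 0 0;0.35 -0.0369 -0.024 0 0 0 0;0.35 -0.0369 -0.024 0 0 0 0;0.35 -0.0369 -0.024 0 0 0 0;0.35 -0.0115 -0.0433 0.004 0 0 0;0.35 -0.0115 -0.0433 0.004 0 0 0;0.35 -0.0115 -0.0433 0.004 0 0 0;0.35 -0.0115 -0.0433 0.004 0 0 0;0.35 -0.0115 -0.0433 0.004 0 0 0;0.35 -0.0115 -0.0433 0.004 0 0 0;0.35 -0.0115 -0.0433 0.004 0 0 0;0.35 -0.0115 -0.0433 0.004 0 0 0;0.35 -0.0115 -0.0433 0.004 0 0 0;0.35 -0.0115 -0.0433 0.004 0 0 0",
)

```text
clock: 3.2
tool_pos: [447.8, -199.1, 191.4]
eef_rot: [0.0, 0.132, 0.991, -0.0]
contact_force: [0.8, -0.0, 1.1]
width: 56.0
```

Request:
drive_tool(
  rows="0.35 0 0 0 0 0 8.5;0.35 0 0 0 0 0 8.5;0.35 0 0 0 0 0 8.5;0.35 0 0 0 0 0 8.5;0.35 0 0 0 0 0 8.5;0.35 0 0 0 0 0 8.5;0.35 0 0 0 0 0 8.5;0.35 0 0 0 0 0 8.5;0.35 0 0 0 0 0 8.3;0.35 0 0 0 0 0 0;0.35 0 0 0 0 0 0",
)

```text
clock: 4.3
tool_pos: [448.1, -197.2, 191.4]
eef_rot: [0.0, 0.715, 0.699, -0.0]
contact_force: [-1.0, 0.6, 0.3]
width: 55.5
```

Run:
```python
from h import *
ims=[]
for c in ("top","side"):
    p,d=get_image(c); np.save(f"pics/{c}1.npy",d); cv2.imwrite(f"pics/{c}1.png",p)
    u,v=world2pix(c,read_state()['tool_pos']); print(c,u,v)
    w=cv2.resize(p[int(v)-70:int(v)+80,int(u)-50:int(u)+80],None,fx=3,fy=3,interpolation=cv2.INTER_CUBIC)
    ims.append(w)
cv2.imwrite("pics/z1.png",np.hstack(ims))
```

```text
top 412.1548174716336 269.0987344476987
side 360.49515759619015 249.3979359617691
```

View pics/z1.png

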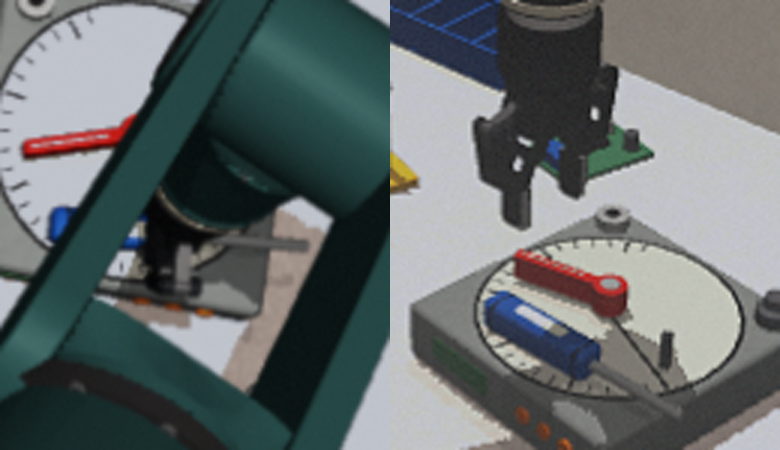

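Run:
```python
from h import *
c='side'; p=cv2.imread(f'pics/{c}1.png'); d=np.load(f'pics/{c}1.npy')
q,u,v=cloud(c,p,d,np.ones(d.shape,bool))
m=(abs(q[:,0]-448)<70)&(abs(q[:,1]+197)<40)&(q[:,2]>180)&(q[:,2]<230); q=q[m]
for s in (q[q[:,0]<448],q[q[:,0]>448]):
    print(len(s)); 
    for z in range(185,230,6):
        t=s[(s[:,2]>=z)&(s[:,2]<z+6)]
        if len(t): print(z,len(t),t.min(0).round(1),t.max(0).round(1))
for z in (188,194,197): print(z, world2pix(c,[448.1-35,-197.2-11,z]),world2pix(c,[448.1+35,-197.2-11,z]))
```

```text
114
191 4 [ 411.9 -207.3  194.2] [ 420.4 -194.7  196.9]
197 11 [ 406.7 -210.   197.2] [ 417.1 -191.6  202.8]
203 23 [ 404.4 -210.   203.1] [ 420.6 -192.6  208.9]
209 23 [ 403.1 -211.8  209.1] [ 421.5 -190.   214.8]
215 21 [ 404.3 -212.   215.2] [ 418.2 -194.1  220.9]
221 22 [ 403.8 -209.5  221.5] [ 418.3 -192.   226.4]
227 10 [ 404.1 -208.7  227.2] [ 418.2 -201.7  229.8]
123
191 7 [ 473.3 -205.6  193. ] [ 479.4 -193.4  197. ]
197 18 [ 472.7 -210.6  197.7] [ 480.5 -189.8  202.9]
203 19 [ 472.8 -211.4  203.5] [ 488.4 -188.3  208.5]
209 23 [ 471.2 -212.5  209.4] [ 486.9 -189.   214.7]
215 24 [ 472.4 -212.1  215.2] [ 488.6 -188.7  220.9]
221 20 [ 471.  -212.   221.2] [ 491.6 -188.9  226.8]
227 12 [ 473.  -210.8  227.1] [ 487.4 -191.   229.9]
188 [354.08959917 258.75404708] [373.83905232 246.27936242]
194 [354.13756936 256.56129148] [373.93421852 244.1256234 ]
197 [354.1616102  255.46062709] [373.981923   243.04471839]
```

Request:
drive_tool(
  rows="0.35 0.0007 0 0.02 0 0 0;0.35 0 0 0.02 0 0 0;0.35 0 0 0.02 0 0 0;0.35 0 0 0.02 0 0 0;0.35 0 0 0.02 0 0 0;0.35 0 0 0.012 0 0 0;0.35 0 0 0.008 0 0 0;0.35 0 0 0.005 0 0 0;0.35 0 0 0.003 0 0 0;0.35 0 0 0 0 0 0;0.35 0 0 0 0 0 0",
)

```text
clock: 5.5
tool_pos: [448.4, -196.7, 63.8]
eef_rot: [0.001, 0.716, 0.698, 0.0]
contact_force: [-0.1, -0.2, -0.1]
width: 55.4
```

Request:
drive_tool(
  rows="0.45 0 0 0 0 0 0;0.55 0 0 0 0 0 0;0.65 0 0 0 0 0 0;0.8 0 0 0 0 0 0;1 0 0 0 0 0 0;1 0 0 0 0 0 0;1 0 0 0 0 0 0",
)

```text
clock: 6.2
tool_pos: [448.5, -196.7, 63.9]
eef_rot: [0.001, 0.716, 0.698, 0.0]
contact_force: [0.4, 0.9, 6.0]
width: 27.0
```

Request:
drive_tool(
  rows="1 0 0 -0.004 0 0 0;1 0 0 -0.008 0 0 0;1 0 0 -0.015 0 0 0;1 0 0 -0.02 0 0 0;1 0 0 -0.02 0 0 0;1 0 0 -0.02 0 0 0;1 0 0 -0.02 0 0 0;1 0 0 -0.01 0 0 0;1 0 0 0 0 0 0;1 0 0 0 0 0 0",
)

```text
clock: 7.2
tool_pos: [447.6, -196.2, 179.9]
eef_rot: [-0.0, 0.716, 0.698, -0.0]
contact_force: [1.1, -0.1, -2.3]
width: 26.8
```

Run:
```python
from h import *
s=read_state(); print(s['tool_pos'],s['contact_force'],s['ft_torque'],s['width'])
p,d=get_image('side'); cv2.imwrite("pics/s2.png",cv2.resize(p[180:350,270:470],None,fx=3.5,fy=3.5)); np.save('pics/s2.npy',d); cv2.imwrite("pics/s2f.png",p)
```

```text
[ 447.58319346 -196.19595048  179.88229988] [ 1.11702564 -0.1360404  -2.28142729] [0.04948128 0.01497247 0.01484506] 26.75942155327787
```

View pics/s2.png

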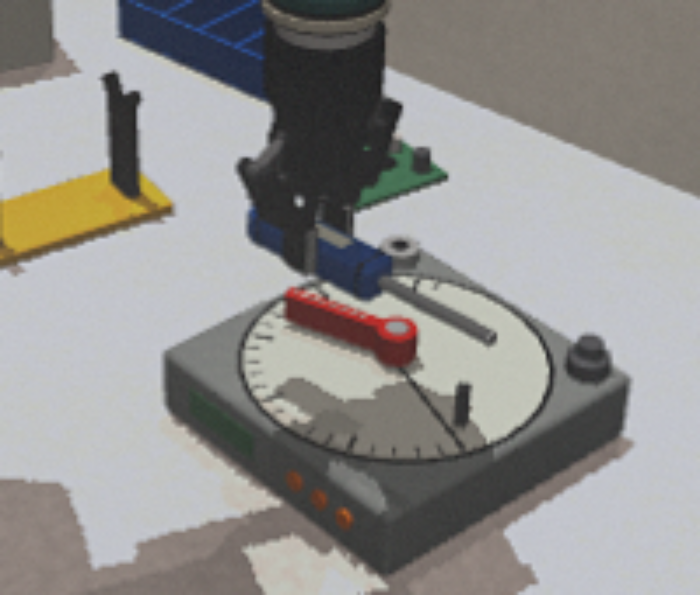

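Run:
```python
from h import *
c='side'
for n in ('driver_mid','driver_tip'): print(n,[(np.round(x['at'],1),round(x['conf'],2)) for x in pinpoint(c,n)])
p=cv2.imread('pics/s2f.png'); d=np.load('pics/s2.npy'); q,u,v=cloud(c,p,d,np.ones(d.shape,bool))
m=(abs(q[:,0]-446)<25)&(q[:,1]<-260)&(q[:,1]>-350)&(q[:,2]>160)&(q[:,2]<215); t=q[m]
print(len(t),np.polyfit(t[:,1],t[:,0],1),np.polyfit(t[:,1],t[:,2],1),t.mean(0),t[:,1].min())
hsv=cv2.cvtColor(p,cv2.COLOR_BGR2HSV)[v,u]
m=(abs(q[:,0]-446)<25)&(q[:,1]<-130)&(q[:,1]>-262)&(q[:,2]>165)&(q[:,2]<215)&(hsv[:,0]>105)&(hsv[:,0]<130)&(hsv[:,1]>100); t=q[m]
print(len(t),t.min(0),t.max(0)); top=t[t[:,2]>199];print(len(top),top.mean(0),np.polyfit(top[:,1],top[:,2],1))
```

```text
driver_mid [(array([ 442.8, -196.7,  189.8]), 0.82), (array([ 251.1, -247.7,    5.6]), 0.82), (array([785. ,  23. ,   0.9]), 0.59)]
driver_tip [(array([ 441.5, -343.2,  193.9]), 0.85), (array([ 606.5, -312.2,   62. ]), 0.74), (array([ 340.6, -319.5,    4.9]), 0.69)]
152 [1.36125266e-02 4.45089138e+02] [7.20189114e-03 1.93720228e+02] [ 440.9355485  -305.12994973  191.52271551] -343.84818133725094
174 [ 427.91343814 -255.47075394  181.69925829] [ 457.71667811 -149.43071871  206.67216167]
108 [ 440.99863361 -230.54723586  202.34772694] [-8.28679734e-03  2.00437229e+02]
```

Request:
drive_tool(
  rows="1 0.012 0 0 0 0 0;1 0.022 0 0 0 0 0;1 0.0314 0.0056 0 0 0 0;1 0.0314 0.0056 0 0 0 0;1 0.0314 0.0056 0 0 0 0;1 0.0314 0.0056 0 0 0 0;1 0.0314 0.0056 0 0 0 0;1 0.0314 0.0056 0 0 0 0;1 0.0314 0.0056 0 0 0 0;1 0.0314 0.0056 0 0 0 0;1 0.0314 0.0056 0 0 0 0;1 0.0314 0.0056 0 0 0 0;1 0.022 0 0 0 0 0;1 0.012 0 0 0 0 0;1 0 0 0 0 0 0",
)

```text
clock: 8.85
tool_pos: [513.0, 185.4, 179.8]
eef_rot: [-0.0, 0.715, 0.699, -0.0]
contact_force: [-0.3, 0.4, -2.9]
width: 27.1
```

Request:
drive_tool(
  rows="1 0 0 0 0 0 -4;1 0 0 0 0 0 -7;1 0 0 0 0 0 -7;1 0 0 0 0 0 -7;1 0 0 0 0 0 -7;1 0 0 0 0 0 -7;1 0 0 0 0 0 -7;1 0 0 0 0 0 -7;1 0 0 0 0 0 -7;1 0 0 0 0 0 -7;1 0 0 0 0 0 -5;1 0 0 0 0 0 -3.4;1 0 0 0 0 0 0;1 0 0 0 0 0 0",
)

```text
clock: 10.25
tool_pos: [513.5, 183.1, 180.1]
eef_rot: [-0.0, 0.141, 0.99, -0.0]
contact_force: [-0.4, -0.4, -2.9]
width: 27.1
```

Run:
```python
from h import *
s=read_state(); print(s['clock'],s['tool_pos'],s['eef_rot'],s['contact_force'],s['width'])
e=s['eef_rot']; print('xhead',2*np.degrees(np.arctan2(e[2],e[1])))
p,d=get_image('side'); cv2.imwrite("pics/s3.png",cv2.resize(p[130:290,200:360],None,fx=3.6,fy=3.6)); np.save('pics/s3.npy',d); cv2.imwrite("pics/s3f.png",p)
p,d=get_image('top'); cv2.imwrite("pics/t3.png",cv2.resize(p[150:310,180:340],None,fx=3.6,fy=3.6)); np.save('pics/t3.npy',d); cv2.imwrite("pics/t3f.png",p)
```

```text
10.25 [513.53208889 183.08081825 180.13527266] [-2.62042717e-04  1.41043157e-01  9.90003366e-01 -3.08191497e-04] [-0.35480984 -0.44098871 -2.90272897] 27.05256746873684
xhead 163.78357116863984
```

View pics/s3.png

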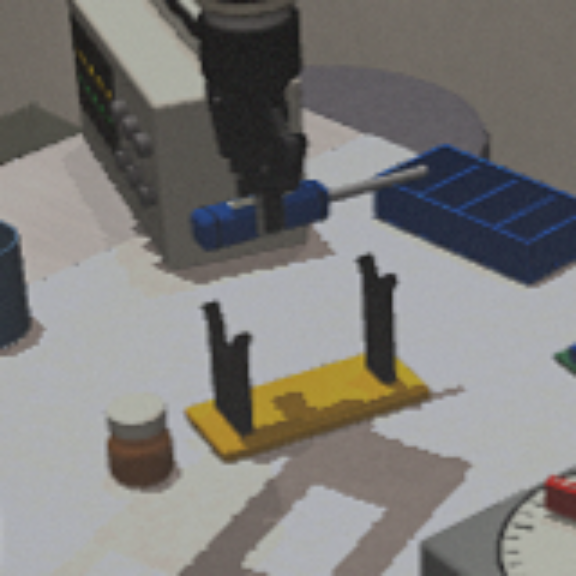

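View pics/t3.png

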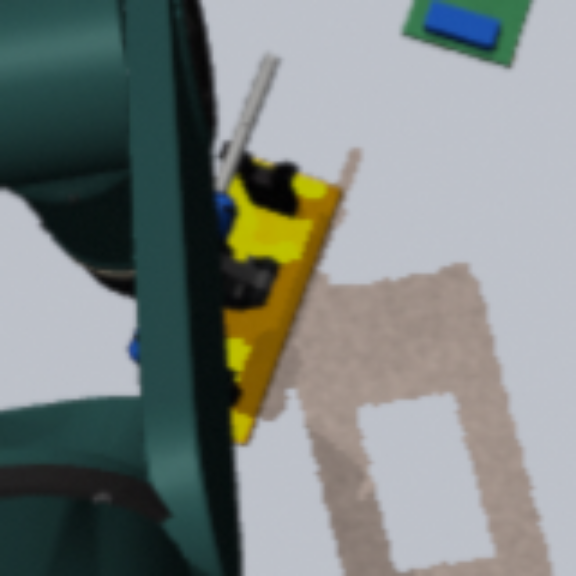

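Run:
```python
from h import *
a=np.radians(-16.1); ax=np.array([np.cos(a),np.sin(a)]); n=np.array([-np.sin(a),np.cos(a)])
T=read_state()['tool_pos']; print('TCP s,n',T[:2]@ax,T[:2]@n)
for c in('side','top'):
    p=cv2.imread(f'pics/{c[0]}3f.png'); d=np.load(f'pics/{c[0]}3.npy'); q,u,v=cloud(c,p,d,np.ones(d.shape,bool))
    s=q[:,:2]@ax; t=q[:,:2]@n
    s0=T[:2]@ax; t0=T[:2]@n
    m=(s>s0+62)&(s<s0+150)&(abs(t-t0)<15)&(q[:,2]>165)&(q[:,2]<215)
    print(c,'blade n',m.sum(),'mid n',t[m].mean(),'range',np.percentile(t[m],[5,95]),'slope',np.polyfit(s[m],t[m],1)[0],'zslope',np.polyfit(s[m],q[m,2],1)[0],'tip s',s[m].max(),'z',q[m,2].mean())
    p=cv2.imread(f'pics/{c}0.png'); d=np.load(f'pics/{c}0.npy'); q,u,v=cloud(c,p,d,np.ones(d.shape,bool))
    s=q[:,:2]@ax; t=q[:,:2]@n; V=p.max(2)[v,u]
    for nm,sc in(('wide',410),('narrow',545)):
        for z0,z1 in((25,70),(90,125)):
            m=(abs(s-sc)<18)&(abs(t-318)<50)&(q[:,2]>z0)&(q[:,2]<z1)&(V<90)
            print('  ',nm,z0,m.sum(),'s',np.percentile(s[m],[2,50,98]).round(1),'t',np.percentile(t[m],[0,2,50,98,100]).round(1),'hist',np.histogram(t[m],bins=np.arange(278,362,4))[0])
```

```text
TCP s,n 442.63027859471975 318.7146531127553
side blade n 94 mid n 312.91197973639964 range [307.42245051 318.22411197] slope -0.013092337034255015 zslope 0.006114595710968186 tip s 584.2009820628945 z 191.51196659075697
   wide 25 131 s [398.3 401.4 412.5] t [285.1 288.5 299.5 335.4 338.2] hist [ 0  1  6 32 23  9  6  8  4  8  6  8  9  5  5  1  0  0  0  0]
   wide 90 56 s [399.1 405.  412.9] t [278.7 282.2 316.6 347.  349.2] hist [1 8 9 8 1 1 0 0 0 0 0 0 0 5 5 7 6 5 0 0]
   narrow 25 100 s [532.5 536.9 546.6] t [292.9 296.8 306.8 330.7 331.9] hist [ 0  0  0  1  5 16 23 17  6  8  9  6  5  4  0  0  0  0  0  0]
   narrow 90 71 s [533.7 541.4 548.9] t [292.2 293.2 320.8 338.  339. ] hist [ 0  0  0  4  7 12  9  3  0  0  1  3 14  8  8  2  0  0  0  0]
top blade n 177 mid n 317.10783503670615 range [313.17601888 321.54482172] slope 0.003430199060067113 zslope -0.00961643352921148 tip s 589.6408872435877 z 193.91977412800284
   wide 25 53 s [401.9 402.5 411.1] t [293.  293.3 311.2 341.8 341.9] hist [ 0  0  0 10  5  4  3  2  4  3  4  3  3  4  4  4  0  0  0  0]
   wide 90 89 s [402.4 407.6 413.8] t [284.5 285.3 338.3 353.5 354.7] hist [ 0  4 12  9  7  6  1  0  0  0  0  0  0  0  5 12 11 13  7  2]
   narrow 25 69 s [536.6 537.9 546.3] t [302.3 302.4 316.9 334.1 334.6] hist [ 0  0  0  0  0  0 18  6  8  5  9  8  7  6  2  0  0  0  0  0]
   narrow 90 96 s [537.2 541.9 548.6] t [294.4 295.1 328.  343.5 343.7] hist [ 0  0  0  0  9 10 10  8  4  0  0  0 15 12 16  6  6  0  0  0]
```

Request:
drive_tool(
  rows="1 0 0.0016 0.01 0 0 0;1 0 0 0.015 0 0 0;1 0 0 0.015 0 0 0;1 0 0 0.015 0 0 0;1 0 0 0.01 0 0 0;1 0 0 0.008 0 0 0;1 0 0 0.008 0 0 0;1 0 0 0.006 0 0 0;1 0 0 0.004 0 0 0;1 0 0 0 0 0 0",
)

```text
clock: 11.35
tool_pos: [514.1, 185.5, 88.9]
eef_rot: [-0.0, 0.14, 0.99, -0.0]
contact_force: [-0.0, -1.0, -2.8]
width: 27.0
```

Request:
drive_tool(
  rows="1 0 0 0.003 0 0 0;1 0 0 0.002 0 0 0;1 0 0 0.002 0 0 0;1 0 0 0.001 0 0 0;1 0 0 0 0 0 0",
)

```text
clock: 11.85
tool_pos: [514.2, 185.5, 81.2]
eef_rot: [-0.0, 0.14, 0.99, -0.0]
contact_force: [0.2, 0.7, -2.5]
width: 27.0
```

Run:
```python
from h import *
s=read_state(); print(s['clock'],s['tool_pos'],s['contact_force'],s['ft_torque'],s['width'])
p,d=get_image('side'); cv2.imwrite("pics/s4.png",cv2.resize(p[150:280,210:340],None,fx=4.5,fy=4.5,interpolation=cv2.INTER_CUBIC))
```

```text
11.85 [514.19954345 185.49285164  81.20181396] [ 0.21777123  0.74820031 -2.52572866] [0.05227756 0.04710428 0.03880928] 26.999234656377585
```

View pics/s4.png

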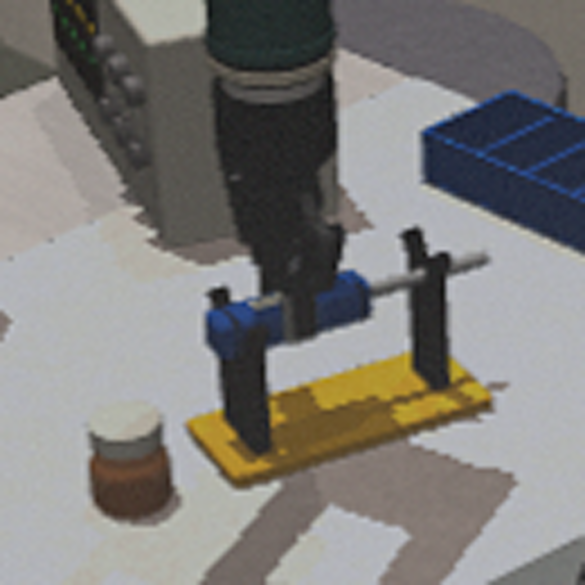

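Request:
drive_tool(
  rows="1 0 0 0.0008 0 0 0;1 0 0 0.0008 0 0 0;1 0 0 0 0 0 0",
)

```text
clock: 12.2
tool_pos: [514.4, 185.5, 79.8]
eef_rot: [0.0, 0.14, 0.99, -0.0]
contact_force: [0.0, -0.3, -0.4]
width: 27.4
```

Starting to be carried (−2.5 → −0.4 N). A touch more, then open slowly.

Request:
drive_tool(
  rows="1 0 0 0.0006 0 0 0;1 0 0 0 0 0 0",
)

```text
clock: 12.4
tool_pos: [514.4, 185.6, 79.8]
eef_rot: [0.0, 0.14, 0.99, 0.0]
contact_force: [-1.0, -1.1, 5.3]
width: 27.0
```

Request:
drive_tool(
  rows="0.62 0 0 0 0 0 0;0.58 0 0 0 0 0 0;0.5 0 0 0 0 0 0;0.42 0 0 0 0 0 0;0.35 0 0 0 0 0 0;0.35 0 0 0 0 0 0",
)

```text
clock: 13.0
tool_pos: [514.3, 185.5, 79.0]
eef_rot: [-0.0, 0.14, 0.99, -0.0]
contact_force: [0.1, 0.2, 0.0]
width: 55.5
```

Request:
drive_tool(
  rows="0.35 0 0 -0.01 0 0 0;0.35 0 0 -0.02 0 0 0;0.35 0 0 -0.03 0 0 0;0.35 0 0 -0.03 0 0 0;0.35 0 0 -0.03 0 0 0;1 -0.0117 -0.0308 0 0 0 0;1 -0.0117 -0.0308 0 0 0 0;1 -0.0117 -0.0308 0 0 0 0;1 -0.0117 -0.0308 0 0 0 0;1 -0.0117 -0.0308 0 0 0 0;1 -0.0117 -0.0308 0 0 0 0;1 -0.0117 -0.0308 0 0 0 0;1 -0.0117 -0.0308 0 0 0 0;1 -0.0117 -0.0308 0 0 0 0;1 -0.0117 -0.0308 0 0 0 0;1 0 0 0 0 0 0",
)

```text
clock: 14.6
tool_pos: [542.3, -146.8, 200.0]
eef_rot: [0.001, 0.141, 0.99, -0.001]
contact_force: [0.4, 0.2, 0.2]
width: -0.2
```

Request:
drive_tool(
  rows="1 0 0 0 0 0 8.5;1 0 0 0 0 0 8.5;1 0 0 0 0 0 8.5;1 0 0 0 0 0 8.5;1 0 0 0 0 0 8.5;1 0 0 0 0 0 8.5;1 0 0 0 0 0 8.5;1 0 0 0 0 0 8.5;1 0 0 0 0 0 8.5;1 0 0 0 0 0 8.5;1 0 0 0 0 0 8.5;1 0 0 0 0 0 8.5;1 0 0 0 0 0 8.5;1 0 0 0 0 0 8.5;1 0 0 0 0 0 8.5;1 0 0 0 0 0 8.5;1 0 0 0 0 0 8.5;1 0 0 0 0 0 8.5;1 0 0 0 0 0 1.8;1 0 0 0 0 0 0",
)

```text
clock: 16.6
tool_pos: [541.3, -142.1, 199.7]
eef_rot: [-0.0, 0.997, 0.08, 0.0]
contact_force: [-0.6, -0.1, -0.6]
width: 0.0
```

Run:
```python
from h import *
s=read_state(); print(s['clock'],s['tool_pos'],s['eef_rot'],s['contact_force'],s['width'],s['q'])
e=s['eef_rot']; print('xhead',2*np.degrees(np.arctan2(e[2],e[1])))
for c,(a,b,x,y) in {'side':(130,330,200,440),'top':(170,320,180,480)}.items():
    p,d=get_image(c); cv2.imwrite(f"pics/{c}5.png",cv2.resize(p[a:b,x:y],None,fx=2.6,fy=2.6,interpolation=cv2.INTER_CUBIC)); np.save(f'pics/{c}5.npy',d); cv2.imwrite(f'pics/{c}5f.png',p)
for n in ('driver_mid','driver_tip','cradle_seat','pointer_tip'): print(n,[(np.round(x['at'],1),round(x['conf'],2)) for x in pinpoint('side',n)])
```

```text
16.6 [ 541.32578952 -142.07732271  199.66052297] [-4.39053931e-05  9.96815716e-01  7.97396761e-02  1.03694504e-04] [-0.61071998 -0.1426112  -0.63381035] 0.0444721945950106 [-3.80210677e-01  3.32319364e-01  1.63738173e+00  1.85318693e-04
  1.17174473e+00  1.03086481e+00]
xhead 9.147205000399559
driver_mid [(array([514.4, 185.4,  87. ]), 0.61), (array([ 249.6, -246.7,    9.9]), 0.56)]
driver_tip [(array([ 343.6, -320.7,    8.2]), 0.79), (array([651.4, 146.8,  91.5]), 0.56)]
cradle_seat [(array([512.9, 184.2,  91.9]), 0.96), (array([509.3, 182.5,  87.6]), 0.63)]
pointer_tip [(array([ 506.1, -116.3,   77.9]), 0.72)]
```

View pics/side5.png

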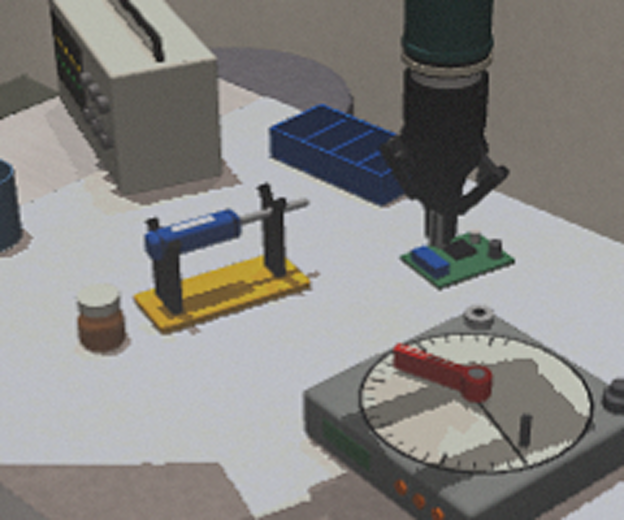

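View pics/top5.png

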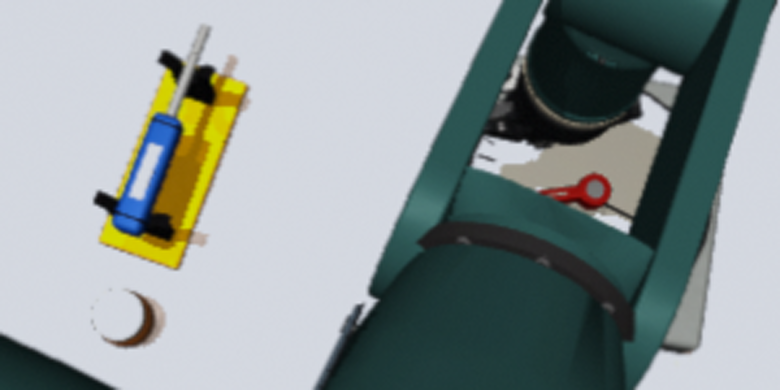

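Request:
drive_tool(
  rows="1 0 0 0.02 0 0 0;1 0 0 0.025 0 0 0;1 0 0 0.025 0 0 0;1 0 0 0.02 0 0 0;1 0 0 0.015 0 0 0;1 0 0 0.01 0 0 0;1 0 0 0.006 0 0 0;1 0 0 0.0045 0 0 0;1 0 0 0 0 0 0;1 -0.003 0 0 0 0 0;1 -0.003 0 0 0 0 0;1 -0.002 0 0 0 0 0;1 0 0 0 0 0 0",
)

```text
clock: 18.2
tool_pos: [533.2, -144.2, 73.9]
eef_rot: [0.0, 0.997, 0.079, 0.0]
contact_force: [-0.6, -0.4, 0.5]
width: -0.2
```

Request:
drive_tool(
  rows="1 -0.0043 -0.0011 0 0 0 -4;1 -0.0043 -0.0011 0 0 0 -4;1 -0.0086 -0.0021 0 0 0 -8;1 -0.0086 -0.0021 0 0 0 -8;1 -0.0086 -0.0021 0 0 0 -8;1 -0.0086 -0.0021 0 0 0 -8;1 -0.0086 -0.0021 0 0 0 -8;1 -0.0086 -0.0021 0 0 0 -8;1 0 0 0 0 0 0",
)

```text
clock: 19.1
tool_pos: [476.8, -164.5, 73.8]
eef_rot: [0.0, 0.843, 0.538, -0.0]
contact_force: [0.9, 0.3, 1.1]
width: 0.1
```

Run:
```python
from h import *
s=read_state(); e=s['eef_rot']; xh=2*np.arctan2(e[2],e[1]); r=s['tool_pos'][:2]-np.array([523.7,-206.8]); x=np.array([np.cos(xh),np.sin(xh)]); y=np.array([x[1],-x[0]])
print(s['clock'],s['tool_pos'],s['contact_force'],'xhead',np.degrees(xh),'p tool',r@x,r@y)
p,d=get_image('side'); cv2.imwrite("pics/s6.png",cv2.resize(p[200:350,300:460],None,fx=3.6,fy=3.6,interpolation=cv2.INTER_CUBIC))
```

```text
19.1 [ 476.81737391 -164.53222899   73.82324722] [0.86152805 0.33890611 1.12369295] xhead 65.15487926464306 p tool 18.65723229029182 -60.30300803929483
```

View pics/s6.png

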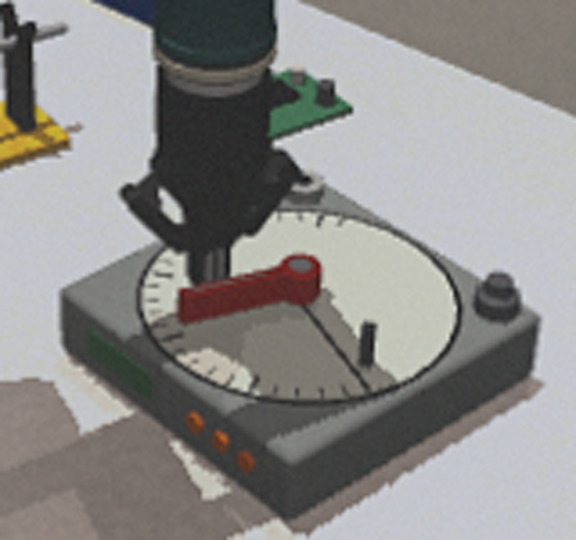

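Request:
drive_tool(
  rows="1 -0.0086 -0.0021 0 0 0 -8;1 -0.0086 -0.0021 0 0 0 -8;1 -0.0086 -0.0021 0 0 0 -8;1 -0.0086 -0.0021 0 0 0 -8;1 -0.0086 -0.0021 0 0 0 -8;1 -0.0086 -0.0021 0 0 0 -8;1 -0.0086 -0.0021 0 0 0 -8;1 -0.0086 -0.0021 0 0 0 -8;1 -0.0086 -0.0021 0 0 0 -8;1 -0.0043 -0.0011 0 0 0 -4;1 0 0 0 0 0 0",
)

```text
clock: 20.25
tool_pos: [471.8, -242.3, 73.6]
eef_rot: [0.0, 0.334, 0.942, -0.0]
contact_force: [-0.3, 0.7, 0.5]
width: -0.2
```

Run:
```python
from h import *
s=read_state(); e=s['eef_rot']; xh=2*np.arctan2(e[2],e[1]); r=s['tool_pos'][:2]-np.array([523.7,-206.8]); x=np.array([np.cos(xh),np.sin(xh)]); y=np.array([x[1],-x[0]])
print(s['clock'],s['tool_pos'],s['contact_force'],'xhead',np.degrees(xh),'p tool',r@x,r@y)
p,d=get_image('side'); cv2.imwrite("pics/s7.png",cv2.resize(p[200:350,300:460],None,fx=3.6,fy=3.6,interpolation=cv2.INTER_CUBIC))
```

```text
20.25 [ 471.76770288 -242.33341595   73.61443903] [-0.30838896  0.67867571  0.53815972] xhead 140.95054756771026 p tool 17.945022505880374 -60.312215187080845
```

View pics/s7.png

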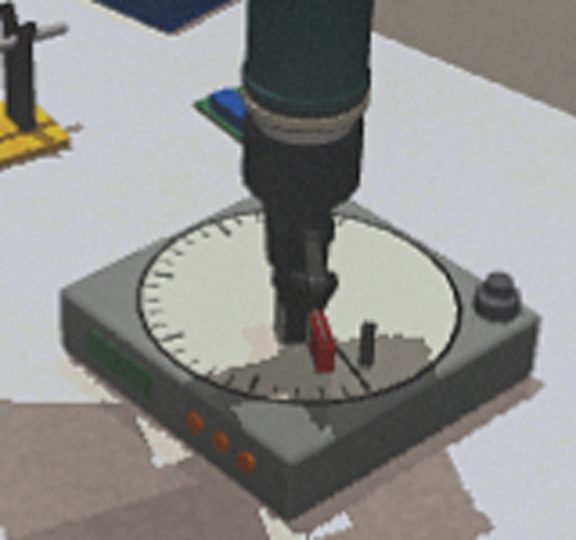

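Request:
drive_tool(
  rows="1 -0.0022 -0.0005 0 0 0 -2;1 -0.0022 -0.0005 0 0 0 -2;1 -0.0022 -0.0005 0 0 0 -2;1 -0.0022 -0.0005 0 0 0 -2;1 -0.0022 -0.0005 0 0 0 -2;1 0 0 0 0 0 0",
)

```text
clock: 20.9
tool_pos: [478.7, -249.9, 73.6]
eef_rot: [-0.0, 0.251, 0.968, -0.0]
contact_force: [0.1, 0.4, -0.2]
width: 0.2
```

Request:
drive_tool(
  rows="1 -0.0011 -0.0002 0 0 0 -1;1 -0.0011 -0.0002 0 0 0 -1;1 0 0 0 0 0 0",
)

```text
clock: 21.2
tool_pos: [480.5, -251.6, 73.6]
eef_rot: [-0.0, 0.232, 0.973, -0.0]
contact_force: [-0.4, -1.2, -0.6]
width: -0.2
```

Request:
drive_tool(
  rows="1 -0.001 0 0 0 0 0;1 -0.001 0 0 0 0 0;1 0 0 0 0 0 0",
)

```text
clock: 21.5
tool_pos: [482.4, -252.7, 73.6]
eef_rot: [0.0, 0.232, 0.973, -0.0]
contact_force: [0.0, -0.1, 0.5]
width: 0.1
```

Run:
```python
from h import *
s=read_state(); print(s['clock'],s['tool_pos'],s['contact_force'],s['ft_torque'])
p,d=get_image('side'); cv2.imwrite("pics/s8.png",cv2.resize(p[230:330,340:440],None,fx=5.6,fy=5.6,interpolation=cv2.INTER_CUBIC))
```

```text
21.5 [ 482.38013554 -252.67296872   73.62994791] [ 0.03024466 -0.0654508   0.47253406] [-0.06004204  0.10455583  0.0089016 ]
```

View pics/s8.png

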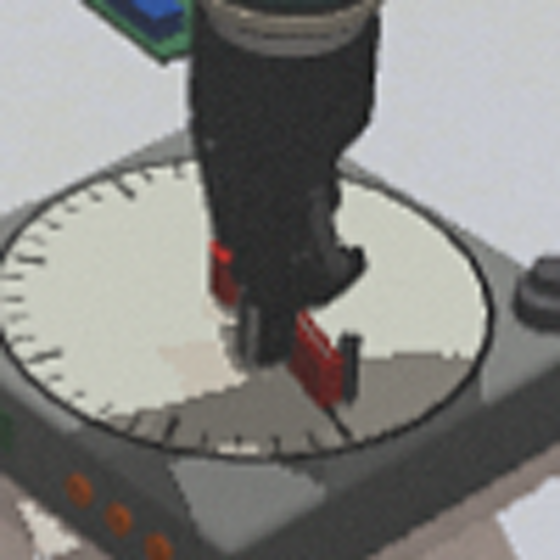

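Request:
drive_tool(
  rows="1 -0.001 0 0 0 0 0;1 -0.001 0 0 0 0 0;1 0 0 0 0 0 0",
)

```text
clock: 21.85
tool_pos: [483.2, -253.1, 73.5]
eef_rot: [-0.001, 0.232, 0.973, 0.0]
contact_force: [-4.9, 0.7, 3.0]
width: -0.3
```

Request:
drive_tool(
  rows="1 -0.001 0 0 0 0 0;1 -0.0005 0 0 0 0 0;1 0 0 0 0 0 0",
)

```text
clock: 22.15
tool_pos: [483.3, -253.1, 73.4]
eef_rot: [-0.002, 0.232, 0.973, 0.0]
contact_force: [-7.7, 1.1, 5.5]
width: 0.3
```

Request:
drive_tool(
  rows="1 0.003 0 0 0 0 0;1 0.006 0 0 0 0 0;1 0.008 0 0 0 0 0;1 0 0 0 0 0 0;1 0 0 -0.02 0 0 0;1 0 0 -0.03 0 0 0;1 0 0 -0.03 0 0 0;1 0 0 -0.03 0 0 0;1 0.03 0.02 -0.01 0 0 0;1 0.04 0.02 -0.01 0 0 0;1 0.04 0.02 -0.01 0 0 0;1 0 0 0 0 0 0",
)

```text
clock: 23.35
tool_pos: [395.2, -139.1, 214.0]
eef_rot: [-0.001, 0.232, 0.973, 0.001]
contact_force: [-0.1, -0.8, -0.3]
width: -0.0
```

Run:
```python
from h import *
s=read_state(); print(s['clock'],s['tool_pos'],s['contact_force'])
for c,(a,b,x,y) in {'side':(240,340,340,440),'top':(190,300,340,450)}.items():
    p,d=get_image(c); cv2.imwrite(f"pics/{c}9.png",cv2.resize(p[a:b,x:y],None,fx=5,fy=5,interpolation=cv2.INTER_CUBIC)); cv2.imwrite(f'pics/{c}9f.png',p)
    for n in ('pointer_tip','zero_stop','dial_centre'): print(c,n,[(np.round(x['at'],1),round(x['conf'],2)) for x in pinpoint(c,n)])
```

```text
23.35 [ 395.20515    -139.08470459  213.9908573 ] [-0.11547445 -0.82388256 -0.27374974]
side pointer_tip []
side zero_stop [(array([ 501.2, -283.5,   61.6]), 0.89)]
side dial_centre [(array([ 522.1, -206.3,   60.8]), 0.91)]
top pointer_tip []
top zero_stop []
top dial_centre [(array([508.1, 177. ,  86.9]), 0.17)]
```

View pics/side9.png

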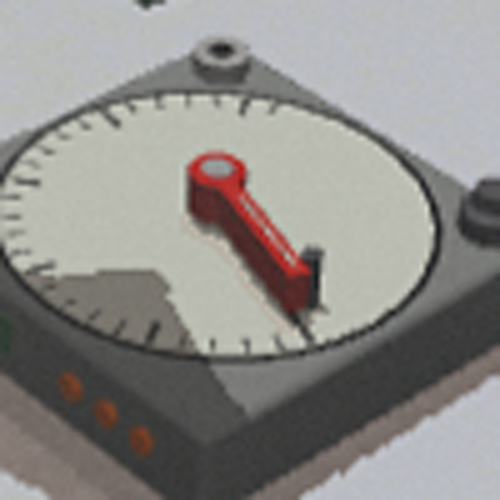

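View pics/top9.png

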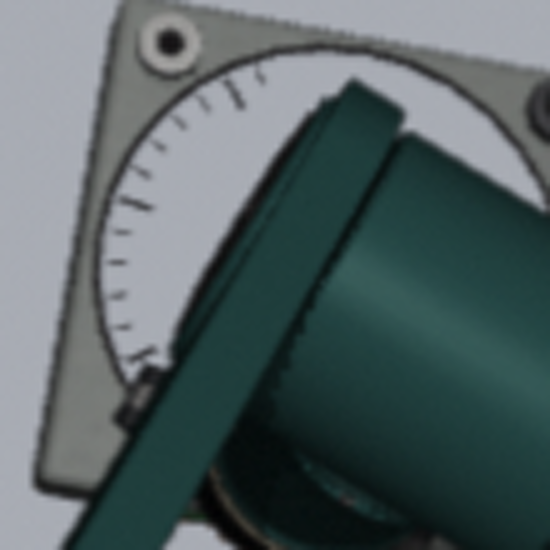

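View pics/side9f.png

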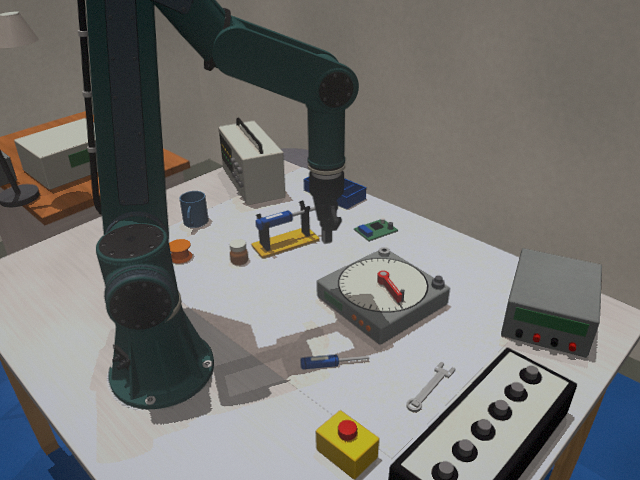

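Request:
drive_tool(
  rows="1 0.0157 0.0325 0 0 0 0;1 0.0157 0.0325 0 0 0 0;1 0.0157 0.0325 0 0 0 0;1 0.0157 0.0325 0 0 0 0;1 0.0157 0.0325 0 0 0 0;1 0.0157 0.0325 0 0 0 0;1 0.0157 0.0325 0 0 0 0;1 0.0157 0.0325 0 0 0 0;1 0 0 0 0 0 0",
)

```text
clock: 24.65
tool_pos: [405.3, 148.8, 213.4]
eef_rot: [-0.0, 0.231, 0.973, 0.001]
contact_force: [0.9, 0.1, -0.5]
width: -0.2
```

Run:
```python
from h import *
print(read_state()['tool_pos'])
p,d=get_image('top'); cv2.imwrite('pics/t10f.png',p); cv2.imwrite("pics/t10.png",cv2.resize(p[190:310,340:480],None,fx=5.5,fy=5,interpolation=cv2.INTER_CUBIC))
q,u,v=cloud('top',p,d,np.ones(d.shape,bool)); hsv=cv2.cvtColor(p,cv2.COLOR_BGR2HSV)[v,u]
m=(abs(q[:,0]-523)<110)&(abs(q[:,1]+207)<110)&(q[:,2]>86)&(q[:,2]<96)&((hsv[:,0]<8)|(hsv[:,0]>172))&(hsv[:,1]>120)
t=q[m]; hub=np.array([524.5,-206.1]); r=t[:,:2]-hub; far=np.hypot(*r.T)>30
a=np.degrees(np.arctan2(r[far][:,1],r[far][:,0])); print(m.sum(),'arm dir',a.mean(),np.median(a),'max r',np.hypot(*r.T).max())
l=cv2.fitLine(t[far][:,:2].astype(np.float32),cv2.DIST_L2,0,.01,.01).ravel(); print('line',np.degrees(np.arctan2(l[1],l[0])))
for n in ('pointer_tip','zero_stop','dial_centre','driver_mid','adapter','jar','board'): print(n,[(np.round(x['at'],1),round(x['conf'],2)) for x in pinpoint('top',n)])
```

```text
[405.33069222 148.75735291 213.4469412 ]
222 arm dir -116.13556569044138 -116.82068036652396 max r 89.2754524866704
line 64.75028
pointer_tip [(array([ 491.4, -284.2,   75.7]), 0.95), (array([7.838e+02, 2.420e+01, 1.000e-01]), 0.44)]
zero_stop [(array([ 496.5, -287.9,   62.6]), 0.84), (array([ 527.3, -205.7,   57.3]), 0.6)]
dial_centre [(array([ 523. , -207.5,   58.7]), 0.85), (array([653.8, 144.6,  88.2]), 0.5)]
driver_mid [(array([ 489. , -285.4,   77.6]), 0.71), (array([393. , 213.4,   3.5]), 0.68), (array([ 251.2, -246.8,   10.3]), 0.58)]
adapter [(array([ 608.5, -314.1,   57.9]), 0.62)]
jar [(array([391.3, 208.9,   2.1]), 0.48)]
board [(array([783.5,  25.5,  -2.2]), 0.75), (array([288.6, 350.7,  -0.4]), 0.37)]
```

View pics/t10.png

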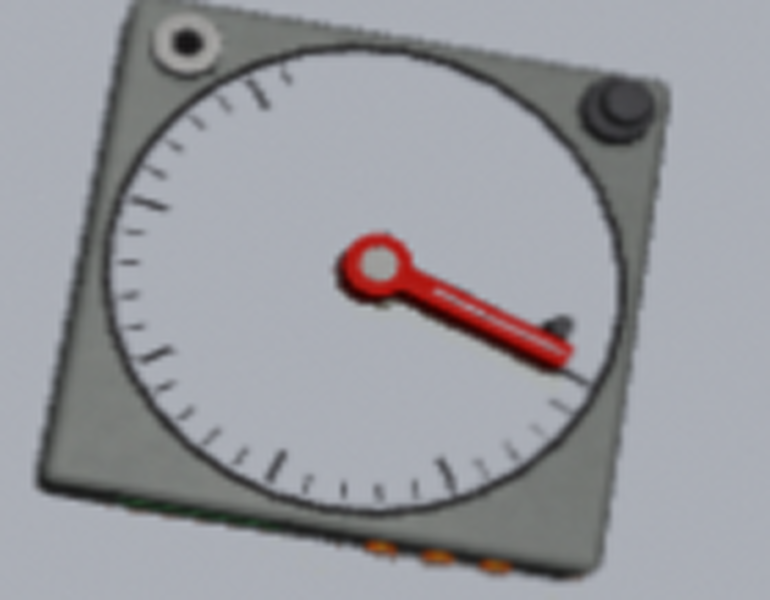

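Run:
```python
from h import *
p,d=get_image('side'); cv2.imwrite("pics/s11.png",cv2.resize(p[150:300,170:370],None,fx=3.8,fy=3.8,interpolation=cv2.INTER_CUBIC))
for n in ('driver_mid','driver_tip','cradle_seat'): print(n,[(np.round(x['at'],1),round(x['conf'],2)) for x in pinpoint('side',n)])
```

```text
driver_mid [(array([509.2, 185.2,  88.9]), 0.85), (array([ 253.3, -248.5,   11.3]), 0.81)]
driver_tip [(array([ 343.8, -317.3,    7.2]), 0.92), (array([648.6, 149.2,  91.6]), 0.8), (array([ 486.9, -285.8,   76.3]), 0.39)]
cradle_seat [(array([515.5, 183.9,  88.6]), 0.66)]
```

View pics/s11.png

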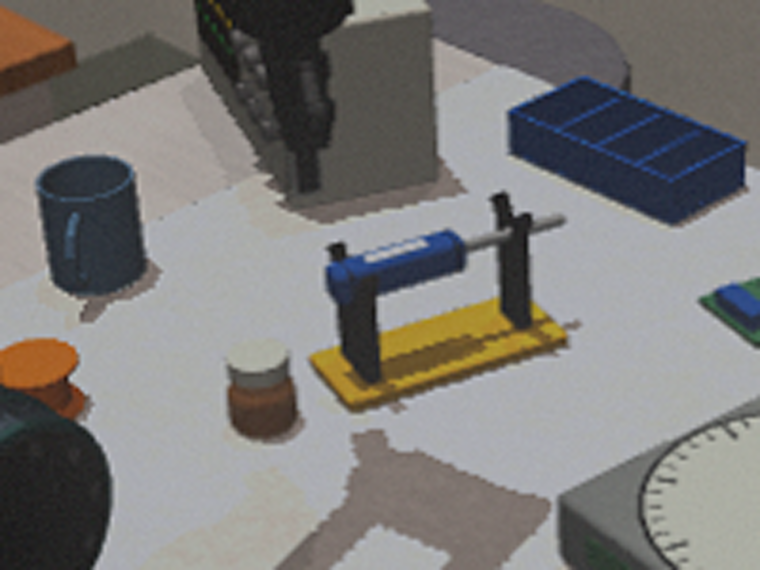

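The driver lies level in both forks: handle in the wide one at about (355,285), blade in the narrow one at about (515,235). The jar, mug and reel stand where they were, and the gripper is clear.

```bash
python3 -c "
from station import *
print(finish_job())"
```

```text
the job is handed in; nothing more can be done
None
```

The torque tester is ready for the next reading, and the job was handed in at about 25 s of the 67 s allowed. I lifted the full-size driver off the dial first and laid it in the cradle, handle in the wide fork and blade in the narrow one. Then I pushed the red pointer anticlockwise onto its zero stop, backed the finger off and moved the gripper clear.

**Driver:** The last side picture shows it level in both notches. The network's driver_mid reading was within about 2 to 6 mm of cradle_seat, and most of that gap was along the driver's axis.

**Pointer:** It stopped moving against the stop with about 8 to 10 N of contact force. The last top picture has the arm at about -116°, which is what zero should be. It lies against the post and over the zero needle.

**Bystanders:** The jar, adapter and circuit board read within about 4 mm of where they were before, which is within the networks' error. The mug, reel, wrench and small look-alike driver look unmoved in the pictures.

**Disagreements:** The two cameras disagreed by about 3 to 4 mm. I settled this by comparing them with the gripper's known position and by relative measurements. At the end the top-view network also gave false driver_mid hits, at the pointer and the jar, which I discounted against the pictures.

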